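# Seat a detector's lens cell, back it off a quarter turn and hold it

## Task

Pull the push-on dust cap off the upright detector head and stand it, open rim down as it came off, on the table beside the head, clear of it. Screw the knurled lens cell that it covered down until it bottoms out on the collar, then back it off a quarter turn, which is its working focus, and keep hold of it there for the colleague who sets the lock screw: finish still gripping the cell, and leave the other things on the table where they are.

Things in the scene. Friction and masses are not known exactly. Their poses are not given: they have to be found in the camera images.
- detector_head: upright detector head bolted to the table; origin on the table under its vertical axis. Foot plate 84 (along x) x 50 x 10 mm; round black housing 56 mm across up to z = 38 mm, a coaxial socket on its +x side 24 mm up, reaching 41 mm out; collar 37 mm across, z 38 to 54 mm, with white ticks every 30 deg and a longer index line on its +x side; a threaded tube above carries the lens cell
- flange (a point): centre of the housing's flat top, on the head's axis, 38 mm above the table: the dust cap's rim rests here when pushed home. Three sprung steel balls stand out of the collar 5 mm above this level, to 23 mm from the axis. Apart from the head and its cap the table is clear from x = 0.49 to 0.57, y = -0.43 to -0.13
- dust_cap: black plastic cup, 53 mm across, 46 mm tall, ribbed, closed on top, about 45 g, loose, pushed open rim down over lens cell and collar; origin at the centre of its open rim, z up. A bead in the rim is snapped under the sprung balls: it comes straight up with a pull of 10 to 20 N, gives after some 6 mm, then only rubs; it must rise 45 mm to clear the cell. Grip it across from above, at any yaw
- lens_cell: knurled aluminium ring with a recessed lens, screwed over the tube like a cap (at first hidden under the dust cap): 39 mm across, 20 mm tall, origin on the axis at its underside, which is 54 mm above the table when bottomed; rises 4 mm a turn out. Black index line on its +x edge. Stays where left (drag 0.1 N m). Grip it from above at any yaw, fingertips above 50 mm (balls below)
- cell_turn (a joint): how far the lens cell is unscrewed from its stop, in rad: 0 = bottomed on the collar (index line over the collar's longer line, on the socket's side), growing counterclockwise seen from above; right-hand thread, so clockwise screws it down. Starts at 3.0 to 5.0. At 0 a hard stop: a gripper that turns on slips round it
- lens_post: post-mounted lens: round post 32 mm across with a ring-mounted lens on top, 116 mm tall, loose; a bystander. Origin on the table under the post. It stands behind the right rear corner of the cream sample chamber (232 mm tall with its handles, x 0.31 to 0.61, y -0.04 to 0.26), left of which cables hang from above near x = 0.43, y = 0.38
- optics_case: small closed pale optics case with a clasp, 62 x 80 x 30 mm, loose; a bystander. Origin under its centre
- bnc_tee: bare metal T-shaped coaxial adapter, 35 x 42 x 14 mm, loose, lying; a bystander. Origin under its centre
- ball_driver: ball driver with a thick moulded handle, 172 mm long, 28 mm high, loose, lying; a bystander. Origin under its centre
- cuvette_case: closed cuvette case with a clasp, 52 x 90 x 35 mm, loose; a bystander. Origin under its centre
- vial: brown glass sample vial with a ribbed screw cap, 25 mm across, 52 mm tall, standing loose; a bystander (not the cap of this job). Origin under its centre
- power_meter: hand-held optical power meter lying on its back, 143 x 72 x 30 mm, loose; a bystander. Origin under its centre

How it is judged:
By the outcome, as a careful person would: the job done as asked, in the order asked, and still so for the second after the job is handed in, while the arm keeps its last pose, push and grip.
It also fails if it takes over 72 s, if anything falls off the work surface, if the arm or the gripper's body presses on something with over 40 N, if the wrist force passes 120 N, or if a joint passes its speed limit or range.

## Robot

A 6-joint arm with a two-finger parallel gripper is mounted at the origin on a cart in front of the work surface, level with it; the furniture and walls round the work are solid. World frame = base frame: x ahead of the robot, y to its left, z up, the work surface at z = 0. Lengths are in m, angles in rad, forces in N, time in s.
With the tool pointing down it reaches from about 0.25 to 0.725 m from the base axis. Payload 4 kg.
Tool frame: the origin (TCP) lies between the finger pads, 19 mm behind the fingertips; this is the grasp point; z points along the fingers, y is the line along which they close (so a half turn about z gives the same grasp; the last joint's range is limited). The gripper opens to 85 mm and grips with 20 to 120 N. Pads are 22 mm wide; open, the fingers measure 114 mm over their backs; the gripper's body (76 mm by 85 mm) begins 54 mm behind the grasp point. The pads swing forward as they close: fully open they stand 13 mm farther back than shut.
Start: joints at [1.111, 0.241, 0.005, 1.335, 0, 1.571], TCP at [0.222, 0.448, 0.25] pointing down, gripper open.
Joint ranges: [-2.72, 2.72], [-1.05, 1.87], [-1.09, 1.28], [-1.99, 2.15], [-1.42, 1.44], [-3.14, 3.14]. Speed limits (rad/s): [2.79, 2.79, 3.14, 3.14, 3.14, 3.14].

## Interface

Orientations are given as a unit quaternion [w, x, y, z].
In Python, from bench import ctrl gives the robot as it stands.
- The arm moves only by the shell command python3 -m pendant 'ROWS' [FORCE]. ROWS is JSON, a list that holds one entry, the list of rows, each a list of 5 numbers: the shift along the tool's x, y, z in mm, then the turn about the tool's z in degrees, then the closure, from 0 (fully open) to 1 (shut). In form: [[[tx, ty, tz, yaw, fingers], ...]]. A call has 1 to 5 rows; each row shifts and turns the commanded pose from where the row before left it, along the tool's axes as they then stand; what a row does not reach is not made up. A row lasts 1/8 s, in which the tool goes at most 62.5 mm and 10.7 degrees, less where a joint would pass 70% of its speed; a pose out of reach is approached as far as the arm can. A call is refused whole if a number of a shift passes 62.5 or a number of a turn 10.7, either way. A call with a gripper value outside its range is refused whole. The fingers move at their own pace and stop on an object; FORCE is the grip in N (left out, the last holds). Time passes only in rows, so rows that do not move let the fingers close. It gives the time, the measured TCP pose, the force, the opening and the grip force at its end, in the units of the state.
- ctrl.get_obs(): the state, without advancing time (a new reading comes with each control period).
- ctrl.snapshot(name): name is "scene" or "side" or "wrist"; returns the picture (420x560x3 uint8, red, green, blue); there is no depth.
- ctrl.get_calibration(name): a dict with "mtx" (3x3 intrinsics, pixels), "rvec" (rotation vector, rad) and "tvec" (3), from world to camera coordinates, as OpenCV has them. Camera axes: x right, y down, z forward; pixel columns grow to the right and rows downward; lengths in m; the calibration is good to about 2 mm. A picture is of the moment at which its call begins: read the wrist's pose just before it. get_calibration takes no time and is no camera call; for the wrist camera it gives the pose at the moment of the call.
- ctrl.hand_in(): hands the job in; it is judged then, once.
Trained networks look in the newest picture that a camera, given by its name, has taken for a name from the list of things; names that differ only in an ending like _2 or _b are one class to them, and where a whole thing is asked for, a point or a joint stands for the part that bears it (a point fixed in the world has none). Each returns a list of dicts, best first, with "confidence" (0 to 1); they miss things now and then, are a little off and sometimes report something else, mostly with a low value. They report only what shows in the picture. A call takes as long as a camera call.
- ctrl.look_for(target, camera): "rect" ([left, top, right, bottom] in pixels, round what is visible of it).
The state is a dict: "t": time; "q": joint angles; "qd": joint speeds; "effort": joint torques, N m; "tcp_pos": TCP position; "orientation": TCP orientation; "wrist_force": force on the tool from outside, world axes, zero at the start; "ft_torque": the same for the moment, N m; "grip_width": opening from 0.0 (shut) to 1.0 (fully open); "finger_force": force on a finger pad.
Only numpy, scipy, OpenCV 4.12 (cv2) and the standard library are available. Lean on these libraries where they do the work, as an engineer would, in place of code of your own. Each camera call takes 0.05 s, during which the arm holds its last target. There are 200 camera calls.

## Working session

There is one attempt and no reset: what is moved stays moved. The work goes in short steps, Python scripts to look and compute and a shell command to move; the robot and the scene stay as the last step left them, time stands still between calls to the robot, and variables do not carry over. Pictures are saved under pics/ and viewed, at most 10 in all, crops included, and the job is handed in when it is done.

```bash
mkdir -p pics; ls; python3 - <<'E'
from bench import ctrl
import cv2,numpy as np
o=ctrl.get_obs();print(o)
for c in("scene","side"):
    im=ctrl.snapshot(c);cv2.imwrite(f"pics/{c}0.png",im[:,:,::-1])
    k=ctrl.get_calibration(c);R=cv2.Rodrigues(np.array(k["rvec"]))[0];print(c,k["mtx"],(-R.T@np.array(k["tvec"]).ravel()))
    for t in("detector_head","dust_cap","lens_post","optics_case","vial","power_meter","cuvette_case"):
        print(t,[(np.round(d["rect"]),round(d["confidence"],2)) for d in ctrl.look_for(t,c)[:2]])
E
```

```text
pics
{'t': 0.0, 'q': array([1.11099775e+00, 2.41390241e-01, 3.70913650e-03, 1.33518549e+00,
       9.95352134e-06, 1.57080237e+00]), 'qd': array([ 2.99023872e-03, -1.97553712e-04, -4.02157884e-04,  5.19438649e-04,
       -4.88059088e-05, -6.76699635e-04]), 'effort': array([-8.05017135e-04, -3.72315681e+01,  2.52408242e+01,  1.68598036e-02,
       -6.79200321e-05, -2.96301916e-07]), 'tcp_pos': array([0.22161722, 0.447539  , 0.24911851]), 'orientation': array([-2.40728259e-04,  2.27882286e-01,  9.73688139e-01, -1.00676433e-03]), 'wrist_force': array([-0.35645962,  0.5160989 ,  0.22071544]), 'ft_torque': array([0.02899013, 0.0092426 , 0.00037143]), 'finger_force': 0.0, 'grip_width': 0.9979143617329764}
scene [[387.39197632   0.         281.61164604]
 [  0.         387.39197632 207.76743465]
 [  0.           0.           1.        ]] [0.25384536 0.06884283 0.82893374]
detector_head [(array([255., 237., 289., 270.]), 0.68)]
dust_cap [(array([262., 223., 287., 251.]), 0.89)]
lens_post [(array([149., 260., 162., 270.]), 0.58)]
optics_case [(array([187., 224., 228., 267.]), 0.74), (array([250., 168., 266., 226.]), 0.19)]
vial [(array([236., 291., 246., 310.]), 0.43), (array([188., 225., 228., 271.]), 0.26)]
power_meter [(array([329., 145., 385., 186.]), 0.94)]
cuvette_case [(array([282., 141., 313., 176.]), 0.78)]
side [[419.56374041   0.         276.82245632]
 [  0.         419.56374041 211.00547938]
 [  0.           0.           1.        ]] [-0.22283015 -0.25770529  0.51998628]
detector_head [(array([229., 248., 273., 271.]), 0.93)]
dust_cap [(array([237., 214., 261., 250.]), 0.73)]
lens_post [(array([145., 185., 166., 235.]), 0.72)]
optics_case [(array([194., 212., 231., 238.]), 0.96)]
vial [(array([171., 246., 187., 274.]), 0.73)]
power_meter [(array([386., 235., 443., 281.]), 0.73), (array([267., 215., 314., 237.]), 0.32)]
cuvette_case [(array([331., 212., 376., 237.]), 0.79)]
```

View pics/scene0.png

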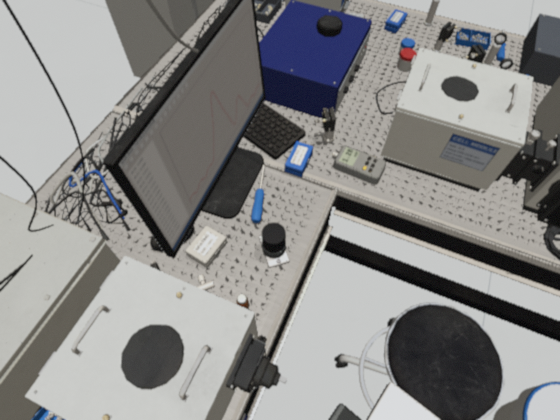

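View pics/side0.png

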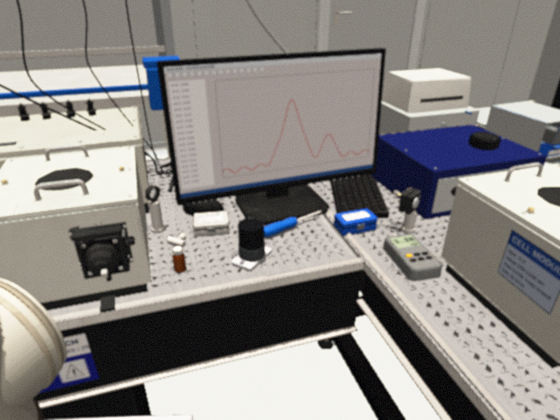

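```bash
cat > h.py <<'E'
from bench import ctrl
import cv2,numpy as np
def cam(c):
    k=ctrl.get_calibration(c);return np.array(k["mtx"]),cv2.Rodrigues(np.array(k["rvec"]))[0],np.array(k["tvec"]).ravel()
def proj(c,P):
    K,R,t=cam(c);return cv2.projectPoints(np.atleast_2d(np.array(P,float)),cv2.Rodrigues(R)[0],t,K,None)[0].reshape(-1,2)
def onz(c,uv,z):
    K,R,t=cam(c);o=-R.T@t;d=R.T@np.linalg.inv(K)@np.array([*uv,1.]);return (o+d*(z-o[2])/d[2]).round(4)
def cylrect(c,x,y,r,z0,z1):
    a=np.linspace(0,2*np.pi,60);P=[[x+r*np.cos(b),y+r*np.sin(b),z] for b in a for z in(z0,z1)]
    p=proj(c,P);return np.r_[p.min(0),p.max(0)]
E
python3 - <<'E'
from h import *
from scipy.optimize import least_squares
# cap: fits to both rects
rs=dict(scene=[262,223,287,251],side=[237,214,261,250])
f=lambda p:np.concatenate([cylrect(c,p[0],p[1],.0265,.038,.084)-rs[c] for c in rs])
s=least_squares(f,[.54,-.2]);print(s.x,s.fun.round(1))
for c,uv,z in(("scene",(274.5,237),.061),("side",(249,232),.061)):print(onz(c,uv,z))
for n,c,r in(("optics","scene",(187,224,228,267)),("post","side",(145,185,166,235)),("vial","side",(171,246,187,274)),("pm","scene",(329,145,385,186)),("cuv","scene",(282,141,313,176)),("pm","side",(386,235,443,281)),("cuv","side",(331,212,376,237))):print(n,c,onz(c,((r[0]+r[2])/2,(r[1]+r[3])/2),.015))
E
```

```text
[ 0.51143872 -0.23701702] [-1.  -0.8 -1.7  1.9 -0.   3.   2.4 -0.3]
[ 0.5103 -0.24    0.061 ]
[ 0.516  -0.2341  0.061 ]
optics scene [ 0.6335 -0.1437  0.015 ]
post side [0.7036 0.002  0.015 ]
vial side [ 0.4877 -0.09    0.015 ]
pm scene [ 0.4888 -0.5621  0.015 ]
cuv scene [ 0.6267 -0.4818  0.015 ]
pm side [ 0.4739 -0.5744  0.015 ]
cuv side [ 0.6129 -0.4761  0.015 ]
```

The cap is at scene (274,238) and side (249,232). Both views agree on about (0.512, -0.237), which is inside the clear zone. The vial, cases and meter are all well away. Next I raise the arm over the chamber and move above the head.

```bash
python3 -m pendant '[[[0,0,-40,0,0],[0,0,-40,0,0],[0,0,-30,0,0],[-18,-16,0,0,0],[-36,-32,0,0,0]]]' && python3 -m pendant '[[[-36,-32,0,0,0],[-36,-32,0,0,0],[-36,-32,0,0,0],[-36,-32,0,0,0],[-36,-32,0,0,0]]]' && python3 -m pendant '[[[-36,-32,0,0,0],[-36,-32,0,0,0],[-36,-32,0,0,0],[-36,-32,0,0,0],[-36,-32,0,0,0]]]' && python3 -m pendant '[[[-36,-32,0,0,0],[-36,-32,0,0,0],[-18,-12,0,0,0],[0,0,0,0,0],[0,0,0,0,0]]]'
python3 - <<'E'
from h import *
o=ctrl.get_obs();print(o['q'].round(3),o['tcp_pos'],o['orientation'].round(4))
im=ctrl.snapshot("wrist");cv2.imwrite("pics/w1.png",im[:,:,::-1])
K,R,t=cam("wrist");print(-R.T@t,proj("wrist",[[.512,-.237,.084]]))
for n in("detector_head","dust_cap"):print(n,ctrl.look_for(n,"wrist"))
E
```

```text
t: 1.42
tcp_pos: [0.2491, 0.3816, 0.36]
orientation: [0.0, 0.227, 0.974, 0.0]
wrist_force: [0.4, 0.1, -0.3]
grip_width: 1.0
finger_force: 0.0
t: 2.05
tcp_pos: [0.3396, 0.1564, 0.3602]
orientation: [0.0, 0.228, 0.974, 0.0]
wrist_force: [-0.2, 0.5, 0.6]
grip_width: 1.003
finger_force: 0.0
t: 2.68
tcp_pos: [0.43, -0.067, 0.3602]
orientation: [0.0, 0.228, 0.974, 0.0]
wrist_force: [1.5, 1.0, 0.6]
grip_width: 0.999
finger_force: 0.0
t: 3.3
tcp_pos: [0.4762, -0.173, 0.36]
orientation: [-0.0, 0.228, 0.974, 0.0]
wrist_force: [0.3, 0.8, -1.1]
grip_width: 0.999
finger_force: 0.0
[-0.349  0.238  0.284  1.618  0.     0.111] [ 0.47619451 -0.17296174  0.35998781] [-3.000e-04  2.278e-01  9.737e-01  2.000e-04]
[ 0.41158374 -0.14106076  0.4836408 ] [[248.18364544 219.49975702]]
detector_head [{'rect': [234.8, 173.0, 272.9, 200.1], 'confidence': 0.84}]
dust_cap [{'rect': [225.1, 190.3, 264.6, 241.4], 'confidence': 0.75}]
```

View pics/w1.png

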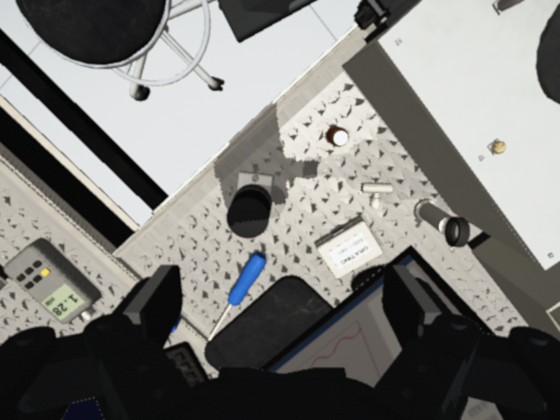

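The wrist view shows the cap top at about (249,212), with the light foot plate sticking out towards the robot at (256,180). The vial is at (337,135) and the ball driver at (247,280). Now I refine the axis by segmenting the dark cap.

```bash
python3 - <<'E'
from h import *
from scipy.optimize import least_squares
im=cv2.imread("pics/w1.png");g=cv2.cvtColor(im,cv2.COLOR_BGR2GRAY)
m=(g<48).astype(np.uint8);n,l,s,c=cv2.connectedComponentsWithStats(m)
i=l[212,249];print(s[i],c[i])
for cc in("wrist",):
  for r0 in([s[i][0],s[i][1],s[i][0]+s[i][2],s[i][1]+s[i][3]],[225.1,190.3,264.6,241.4]):
    f=lambda p:cylrect(cc,p[0],p[1],.0265,.038,.084)-np.array(r0);q=least_squares(f,[.51,-.237]);print(q.x,q.fun.round(1))
cv2.imwrite("pics/w1c.png",cv2.resize(im[150:260,190:310],None,fx=6,fy=5,interpolation=cv2.INTER_CUBIC))
E
```

```text
[ 228  185   44   52 1717] [249.2085032  210.51892836]
[ 0.50857412 -0.23317562] [-0.   1.3  0.  -1.3]
[ 0.51156591 -0.24214297] [-2.3  0.8  2.5 -0.7]
```

View pics/w1c.png

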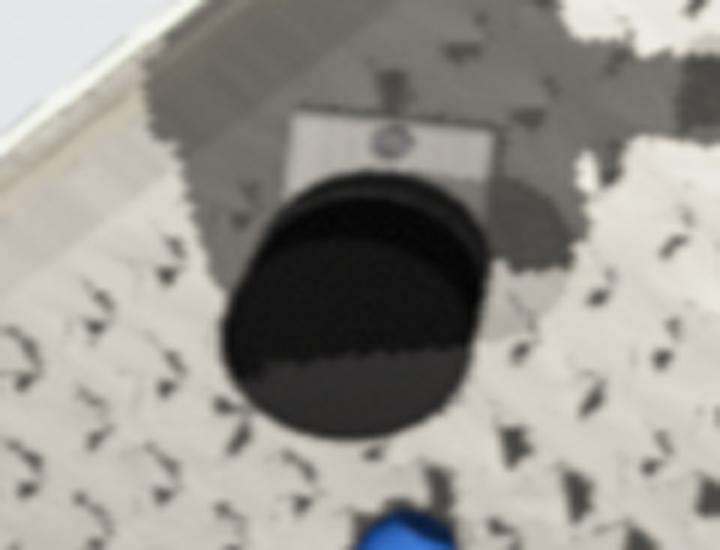

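The crop shows the cap over the housing. The near end of the foot plate runs from (238.8,172) to (272.5,175.6), and the socket is hidden on the far side.

```bash
python3 - <<'E'
from h import *
from scipy.optimize import least_squares
a=onz("wrist",(238.8,172),.01);b=onz("wrist",(272.5,175.6),.01);print(a,b,np.linalg.norm(a-b))
d=(b-a)/np.linalg.norm(b-a);n=np.array([-d[1],d[0]]);n*=np.sign(n[0]);m=(a+b)[:2]/2
print("axis dir",n,np.degrees(np.arctan2(n[1],n[0])),"origin",m+.042*n)
r0=np.array([228,185,272,237])
def R(p):
    A=cylrect("wrist",*p,.0265,.038,.084);B=cylrect("wrist",*p,.028,.01,.038);return np.r_[np.minimum(A,B)[:2],np.maximum(A,B)[2:]]
q=least_squares(lambda p:R(p)-r0,[.51,-.237],diff_step=1e-3);print(q.x,q.fun.round(1))
E
```

```text
[ 0.4629 -0.2337  0.01  ] [ 0.4885 -0.1935  0.01  ] 0.04765920687548209
axis dir [ 0.84348865 -0.537147  ] -32.4896331590605 origin [ 0.51112652 -0.23616017]
[ 0.51141813 -0.23576915] [-0.7 -1.6  0.9  1.5]
```

Two independent measurements put the head at (0.511, -0.236), yaw about -32°. The plate width comes out at 48 mm against 50 given, which fits. Now I go down over the cap.

```bash
python3 -m pendant '[[[-30,-20,0,0,0],[-29,-21,0,0,0],[0,0,40,0,0],[0,0,50,0,0],[0,0,50,0,0]]]' && python3 -m pendant '[[[0,0,50,0,0],[0,0,40,0,0],[0,0,30,0,0],[0,0,20,0,0],[0,0,0,0,0]]]' 40
python3 - <<'E'
from h import *
o=ctrl.get_obs();print(o['tcp_pos'],o['wrist_force'])
im=ctrl.snapshot("wrist");cv2.imwrite("pics/w2.png",im[:,:,::-1]);print(proj("wrist",[[.511,-.236,.084]]))
E
```

```text
t: 4.08
tcp_pos: [0.5113, -0.2357, 0.2193]
orientation: [0.001, 0.227, 0.974, -0.0]
wrist_force: [0.4, -1.3, -0.8]
grip_width: 0.999
finger_force: 0.0
t: 4.7
tcp_pos: [0.5099, -0.235, 0.0787]
orientation: [-0.002, 0.227, 0.974, 0.0]
wrist_force: [0.5, -0.2, 1.1]
grip_width: 0.997
finger_force: 0.0
[ 0.50990556 -0.23502626  0.07869758] [ 0.53902637 -0.18834493  1.10565516]
[[281.68044898 297.3618918 ]]
```

View pics/w2.png

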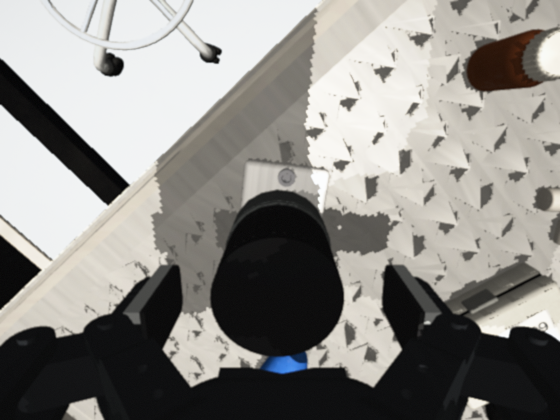

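The cap's top disk spans columns 212–343, centre 277.5. The fingers are centred on 283, which is about 2 mm towards tool −y. I correct that, lower and close.

```bash
python3 -m pendant '[[[0,-2,8,0,0],[0,0,8,0,0],[0,0,0,0,0.3],[0,0,0,0,0.5],[0,0,0,0,0.7]]]' 40 && python3 -m pendant '[[[0,0,0,0,0.8],[0,0,0,0,0.8],[0,0,0,0,0.8],[0,0,0,0,0.8]]]'
```

```text
t: 5.38
tcp_pos: [0.5105, -0.2383, 0.0644]
orientation: [0.0, 0.228, 0.974, -0.0]
wrist_force: [-0.6, 0.7, 0.5]
grip_width: 0.624
finger_force: 41.8
t: 5.88
tcp_pos: [0.5105, -0.2383, 0.0643]
orientation: [0.0, 0.228, 0.974, -0.0]
wrist_force: [-0.5, 0.1, 3.1]
grip_width: 0.622
finger_force: 41.9
```

```bash
python3 -m pendant '[[[0,0,0,0,0.85],[0,0,-3,0,0.85],[0,0,-3,0,0.85],[0,0,-3,0,0.85],[0,0,-3,0,0.85]]]' 60 && python3 -m pendant '[[[0,0,-5,0,0.85],[0,0,-10,0,0.85],[0,0,-15,0,0.85],[0,0,-15,0,0.85],[0,0,-10,0,0.85]]]'
```

```text
t: 6.5
tcp_pos: [0.5104, -0.2384, 0.0769]
orientation: [0.0, 0.228, 0.974, -0.0]
wrist_force: [0.6, -1.0, -0.5]
grip_width: 0.62
finger_force: 66.3
t: 7.12
tcp_pos: [0.5109, -0.2385, 0.1328]
orientation: [0.001, 0.228, 0.974, -0.0]
wrist_force: [-0.1, -0.1, -0.5]
grip_width: 0.614
finger_force: 66.4
```

```bash
python3 -m pendant '[[[0,0,-20,0,0.85],[0,0,0,0,0.85]]]'; python3 - <<'E'
from h import *
o=ctrl.get_obs();print(o['tcp_pos'],o['grip_width'])
for c in("side","scene"):
    im=ctrl.snapshot(c)
    if c=="side":cv2.imwrite("pics/s3.png",cv2.resize(im[150:300,170:370,::-1],None,fx=4,fy=4,interpolation=cv2.INTER_CUBIC))
    for n in("dust_cap","lens_cell"):print(c,n,ctrl.look_for(n,c)[:1])
    print(cylrect(c,.5105,-.238,.0265,.128,.174).round(), cylrect(c,.5105,-.238,.0195,.056,.076).round())
E
```

```text
t: 7.38
tcp_pos: [0.5115, -0.2388, 0.153]
orientation: [0.002, 0.228, 0.974, -0.0]
wrist_force: [0.2, 0.5, -0.4]
grip_width: 0.619
finger_force: 66.4
[ 0.51152658 -0.23879694  0.15296663] 0.6189335505843305
side dust_cap [{'rect': [233.4, 176.3, 261.8, 211.6], 'confidence': 0.82}]
side lens_cell [{'rect': [239.6, 225.4, 260.6, 242.2], 'confidence': 0.58}]
[235. 178. 263. 211.] [241. 222. 260. 241.]
scene dust_cap [{'rect': [262.9, 207.7, 289.8, 235.3], 'confidence': 0.85}]
scene lens_cell [{'rect': [267.7, 234.7, 284.0, 247.5], 'confidence': 0.45}]
[260. 200. 287. 234.] [265. 227. 283. 246.]
```

View pics/s3.png

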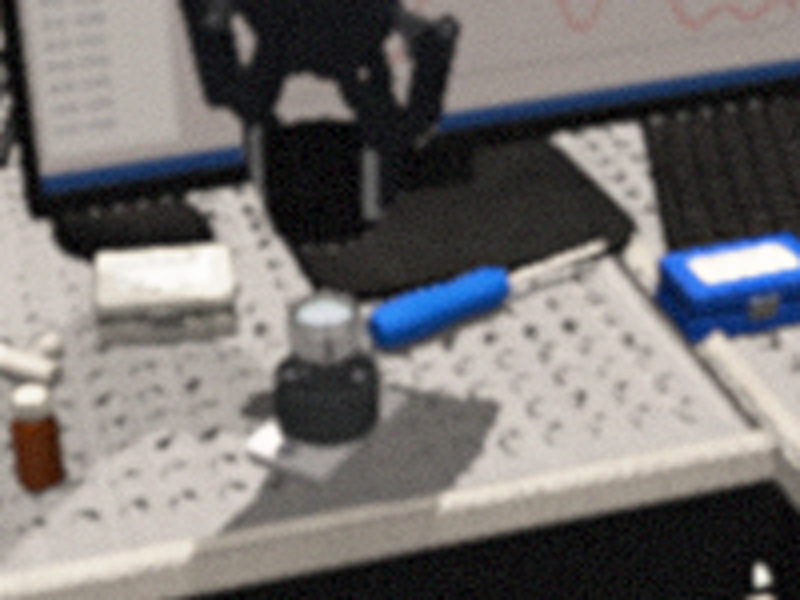

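The cap is in the jaws with its rim at about 0.127 m and no slip, and the cell stands bare on the head. Next I carry the cap to about (0.525, -0.36) and lower it.

```bash
python3 -m pendant '[[[-22,-34,0,0,0.85],[-22,-34,0,0,0.85],[-22,-34,0,0,0.85],[0,0,30,0,0.85],[0,0,40,0,0.85]]]' && python3 -m pendant '[[[0,0,30,0,0.85],[0,0,15,0,0.85],[0,0,5,0,0.85],[0,0,2,0,0.85],[0,0,0,0,0.85]]]'
```

```text
t: 8.3
tcp_pos: [0.5247, -0.3602, 0.0806]
orientation: [0.001, 0.229, 0.974, -0.0]
wrist_force: [0.0, 0.1, -1.0]
grip_width: 0.617
finger_force: 66.4
t: 8.93
tcp_pos: [0.525, -0.3594, 0.0303]
orientation: [0.001, 0.228, 0.974, -0.0]
wrist_force: [0.4, -0.4, 0.1]
grip_width: 0.622
finger_force: 66.4
```

```bash
python3 -m pendant '[[[0,0,1.5,0,0.85],[0,0,1,0,0.85],[0,0,0.7,0,0.85],[0,0,0,0,0.85]]]'
```

```text
t: 9.43
tcp_pos: [0.5244, -0.359, 0.0265]
orientation: [0.0, 0.228, 0.974, -0.0]
wrist_force: [-0.4, 0.5, 4.1]
grip_width: 0.619
finger_force: 66.7
```

```bash
python3 -m pendant '[[[0,0,0,0,0.2],[0,0,0,0,0.1],[0,0,0,0,0],[0,0,0,0,0],[0,0,-10,0,0]]]' && python3 -m pendant '[[[0,0,-30,0,0],[0,0,-50,0,0],[0,0,-55,0,0],[0,0,0,0,0]]]' && python3 -m pendant '[[[22,34,0,0,0],[22,34,0,0,0],[22,34,0,0,0],[0,0,0,-10.6,0],[0,0,0,-10.6,0]]]' && python3 -m pendant '[[[0,0,0,-10.6,0],[0,0,0,-10.6,0],[0,0,0,-10.6,0],[0,0,0,-10.6,0],[0,0,0,-10.6,0]]]' && python3 -m pendant '[[[0,0,0,-10.6,0],[0,0,0,-10.6,0],[0,0,0,-10.6,0],[0,0,0,-10.6,0],[0,0,0,-10.6,0]]]' && python3 -m pendant '[[[0,0,0,-10.6,0],[0,0,0,-10.6,0],[0,0,0,-10.6,0],[0,0,0,-10.6,0],[0,0,0,0,0]]]'
python3 - <<'E'
from h import *
o=ctrl.get_obs();print(o['tcp_pos'],o['q'].round(3))
im=ctrl.snapshot("wrist");cv2.imwrite("pics/w4.png",im[:,:,::-1]);print(proj("wrist",[[.511,-.238,.076],[.5244,-.359,.046],[.5244,-.359,0]]))
for n in("dust_cap","lens_cell"):print(ctrl.look_for(n,"wrist")[:1])
E
```

```text
t: 10.05
tcp_pos: [0.5234, -0.3584, 0.0351]
orientation: [-0.001, 0.228, 0.974, 0.0]
wrist_force: [-0.1, 0.1, 0.1]
grip_width: 1.0
finger_force: 0.0
t: 10.55
tcp_pos: [0.5273, -0.361, 0.1782]
orientation: [0.006, 0.228, 0.974, -0.002]
wrist_force: [0.3, -0.7, 0.3]
grip_width: 0.999
finger_force: 0.0
t: 11.18
tcp_pos: [0.51, -0.2372, 0.1707]
orientation: [-0.0, 0.041, 0.999, 0.0]
wrist_force: [-0.1, 0.7, 0.4]
grip_width: 1.001
finger_force: 0.0
t: 11.8
tcp_pos: [0.5099, -0.238, 0.1704]
orientation: [-0.0, -0.408, 0.913, 0.0]
wrist_force: [0.4, 0.1, -0.4]
grip_width: 0.996
finger_force: 0.0
t: 12.42
tcp_pos: [0.5099, -0.238, 0.1704]
orientation: [0.0, 0.773, -0.635, -0.0]
wrist_force: [-0.2, -0.4, -0.0]
grip_width: 1.0
finger_force: 0.0
t: 13.05
tcp_pos: [0.5099, -0.238, 0.1705]
orientation: [-0.0, 0.949, -0.316, -0.0]
wrist_force: [-0.2, -0.6, 0.7]
grip_width: 1.002
finger_force: 0.0
[ 0.50993433 -0.23803167  0.17048054] [-0.437  0.409  0.032  1.195 -0.    -2.935]
[[280.64248876 217.30634722]
 [409.50757352  88.38524314]
 [389.27915168  91.38911096]]
[{'rect': [354.8, 46.0, 447.4, 130.9], 'confidence': 0.58}]
[{'rect': [253.9, 183.8, 308.0, 243.7], 'confidence': 0.86}]
```

View pics/w4.png

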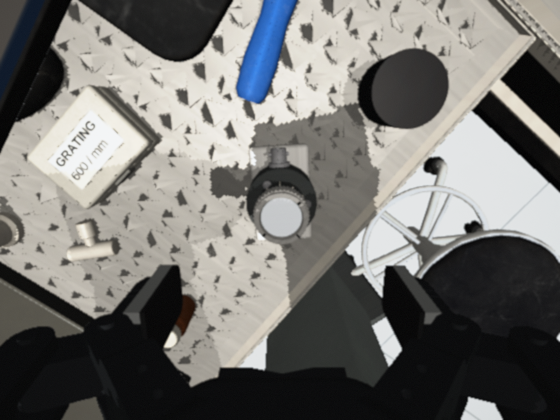

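The cap is standing at (404,86), clear of the head. The cell top is at (281,217), exactly where it was predicted, and the socket points at (277,155). I go lower for a close look at the index lines.

```bash
python3 -m pendant '[[[0,0,30,0,0],[0,0,30,0,0],[0,0,5,0,0],[0,0,0,0,0]]]' 40
python3 - <<'E'
from h import *
im=ctrl.snapshot("wrist");o=ctrl.get_obs();print(o['tcp_pos'],o['orientation'])
a=np.radians(-32.5)
p=proj("wrist",[[.511,-.238,.077]]+[[.511+r*np.cos(a),-.238+r*np.sin(a),z] for r,z in((.0185,.054),(.041,.024))]);print(p)
u,v=p[0].astype(int);print(u,v)
cv2.imwrite("pics/w5.png",cv2.resize(im[v-90:v+60,u-75:u+75,::-1],None,fx=4,fy=4,interpolation=cv2.INTER_CUBIC))
E
```

```text
t: 13.7
tcp_pos: [0.5104, -0.2382, 0.1061]
orientation: [-0.0, 0.949, -0.316, -0.0]
wrist_force: [-0.4, 0.3, -0.2]
grip_width: 1.0
finger_force: 0.0
[ 0.51098026 -0.23851533  0.10682177] [ 1.04986469e-04  9.48950451e-01 -3.15424188e-01  7.82723316e-04]
[[280.6504485  260.21598184]
 [278.2096429  210.73064252]
 [275.84267424 161.04753487]]
280 260
```

View pics/w5.png

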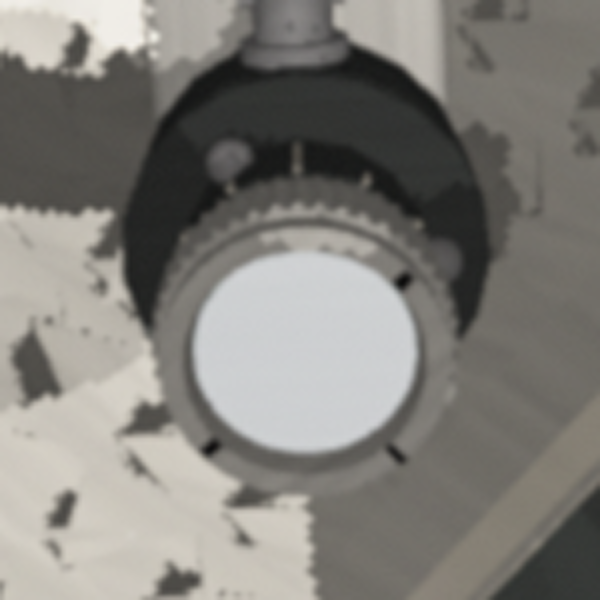

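The cell top is seen close, centred on column 281, with dark marks at about 90° spacing. The long collar line is on the socket side at crop (297,158). I lower and grip the cell, then start turning clockwise, which is + about tool z.

```bash
python3 -m pendant '[[[0,0,20,0,0],[0,0,15,0,0],[0,0,0,0,0.4],[0,0,0,0,0.6],[0,0,0,0,0.8]]]' 40 && python3 -m pendant '[[[0,0,0,0,0.9],[0,0,0,0,0.9],[0,0,0,0,0.9]]]' && python3 -m pendant '[[[0,0,0.1,5,0.9],[0,0,0.1,10,0.9],[0,0,0.1,10,0.9],[0,0,0.1,10,0.9],[0,0,0.1,10,0.9]]]'; cat > st.py <<'E'
from h import *
o=ctrl.get_obs();e=o['orientation'];x=cv2.Rodrigues(np.zeros(3))[0]
w,a,b,c=e;xx=np.array([1-2*(b*b+c*c),2*(a*b+w*c)])
print(o['tcp_pos'].round(4),'q6deg',np.degrees(o['q'][5]).round(2),'toolx yaw',np.degrees(np.arctan2(xx[1],xx[0])).round(2),'F',o['wrist_force'].round(1),'T',o['ft_torque'].round(3),o['effort'][5].round(3),'w',(o['grip_width']*85).round(1),o['finger_force'].round(1))
E
python3 st.py
```

```text
t: 14.38
tcp_pos: [0.5111, -0.2382, 0.072]
orientation: [-0.0, 0.949, -0.315, 0.001]
wrist_force: [-0.8, 1.7, 1.7]
grip_width: 0.439
finger_force: 39.8
t: 14.75
tcp_pos: [0.5112, -0.2382, 0.0719]
orientation: [-0.0, 0.949, -0.315, 0.001]
wrist_force: [0.3, 1.1, 5.6]
grip_width: 0.439
finger_force: 40.1
t: 15.38
tcp_pos: [0.5103, -0.2387, 0.0714]
orientation: [0.0, 0.754, -0.656, 0.001]
wrist_force: [-2.6, 1.0, 7.4]
grip_width: 0.441
finger_force: 40.2Traceback (most recent call last):
  File "st.py", line 4, in <module>
    print(o['tcp_pos'].round(4),'q6deg',np.degrees(o['q'][5]).round(2),'toolx yaw',np.degrees(np.arctan2(xx[1],xx[0])).round(2),'F',o['wrist_force'].round(1),'T',o['ft_torque'].round(3),o['effort'][5].round(3),'w',(o['grip_width']*85).round(1),o['finger_force'].round(1))
                                                                                                                                                                                                                      ^^^^^^^^^^^^^^^^^^^^^^^^^^
AttributeError: 'float' object has no attribute 'round'
```

```bash
sed -i "s/(o\['grip_width'\]\*85).round(1),o\['finger_force'\].round(1)/o['grip_width'],o['finger_force']/" st.py; python3 st.py; python3 -m pendant '[[[0,0,0.1,10,0.9],[0,0,0.1,10,0.9],[0,0,0.1,10,0.9],[0,0,0.1,10,0.9],[0,0,0.1,10,0.9]]]' >/dev/null; python3 st.py;  python3 -m pendant '[[[0,0,0.1,10,0.9],[0,0,0.1,10,0.9],[0,0,0.1,10,0.9],[0,0,0.1,10,0.9],[0,0,0.1,10,0.9]]]' >/dev/null; python3 st.py
```

```text
[ 0.5103 -0.2387  0.0714] q6deg -122.97 toolx yaw -82.06 F [-2.6  1.   7.4] T [0.109 0.456 0.183] -0.996 w 0.44137959737159504 40.235496101668105
[ 0.5094 -0.2384  0.0708] q6deg -72.97 toolx yaw -132.07 F [-4.   1.3  8.6] T [0.306 0.878 0.133] -0.994 w 0.4356470672606594 40.39210366434418
[ 0.5089 -0.2374  0.0702] q6deg -22.97 toolx yaw 177.96 F [-4.8  3.9 10.1] T [0.804 1.003 0.17 ] -0.996 w 0.44143998517926886 40.48581967013888
```

```bash
for i in 1; do python3 -m pendant '[[[0,0,0.1,10,0.9],[0,0,0.1,10,0.9]]]' >/dev/null; python3 st.py;  python3 -m pendant '[[[0,0,0.1,10,0.9],[0,0,0.1,10,0.9]]]' >/dev/null; python3 st.py; python3 -m pendant '[[[0,0,0.1,10,0.9],[0,0,0.1,10,0.9]]]' >/dev/null; python3 st.py;python3 -m pendant '[[[0,0,0.1,10,0.9],[0,0,0.1,10,0.9]]]' >/dev/null; python3 st.py; done
```

```text
[ 0.509 -0.237  0.07 ] q6deg -2.97 toolx yaw 157.97 F [-4.2  5.6 10.1] T [1.038 0.923 0.105] -0.997 w 0.4427513661771072 40.48506168765016
[ 0.5093 -0.2367  0.0698] q6deg 17.03 toolx yaw 137.99 F [-3.6  6.2 10.6] T [1.174 0.751 0.154] -0.998 w 0.44078955314998836 40.45913965674117
[ 0.5096 -0.2364  0.0696] q6deg 37.03 toolx yaw 118.01 F [-3.6  5.8  9.1] T [1.285 0.656 0.158] -0.999 w 0.4388871575600562 40.411540595814586
[ 0.5101 -0.2368  0.0694] q6deg 56.96 toolx yaw 98.09 F [-1.9 -0.2  6. ] T [-0.124  0.54   0.901] -0.149 w 0.4402701304216698 40.080371238291264
```

The torque jumped to 0.9 N m, so the cell has reached the stop. I confirm that it saturates, then back off in small steps to find where the torque reverses.

```bash
python3 -m pendant '[[[0,0,0,4,0.9],[0,0,0,0,0.9]]]' >/dev/null; python3 st.py;  python3 -m pendant '[[[0,0,0,-1,0.9]]]' >/dev/null; python3 st.py; python3 -m pendant '[[[0,0,0,-1,0.9]]]' >/dev/null; python3 st.py;python3 -m pendant '[[[0,0,0,-1,0.9]]]' >/dev/null; python3 st.py;python3 -m pendant '[[[0,0,0,-2,0.9]]]' >/dev/null; python3 st.py
```

```text
[ 0.5102 -0.2383  0.0694] q6deg 60.64 toolx yaw 94.36 F [-1.8  0.5  5.3] T [0.166 0.451 0.725] 0.777 w 0.438756001131911 39.51255645719357
[ 0.5102 -0.2383  0.0694] q6deg 59.62 toolx yaw 95.36 F [-1.4  1.5  6.7] T [0.208 0.435 0.35 ] 0.505 w 0.44155359788145937 39.613570439396426
[ 0.5102 -0.2383  0.0694] q6deg 58.67 toolx yaw 96.31 F [-2.6  0.7  6.6] T [0.292 0.456 0.055] 0.18 w 0.4407987173104724 39.704075739718974
[ 0.5102 -0.2383  0.0694] q6deg 57.7 toolx yaw 97.27 F [-1.5  1.2  7.2] T [ 0.268  0.403 -0.128] -0.007 w 0.4396105683939279 39.75218450417742
[ 0.5103 -0.2383  0.0694] q6deg 55.68 toolx yaw 99.3 F [-1.8  1.3  6.5] T [ 0.292  0.432 -0.191] 0.14 w 0.44228500853150543 39.759079597424716
```

```bash
python3 -m pendant '[[[0,0,-0.1,-8,0.9],[0,0,-0.1,-10,0.9],[0,0,-0.1,-10,0.9],[0,0,-0.1,-10,0.9],[0,0,-0.1,-10,0.9]]]' >/dev/null; python3 st.py;  python3 -m pendant '[[[0,0,-0.1,-10,0.9],[0,0,-0.1,-10,0.9],[0,0,-0.1,-10,0.9],[0,0,-0.1,-8,0.9],[0,0,0,-2,0.9]]]' >/dev/null; python3 st.py; python3 -m pendant '[[[0,0,0,0,0.9],[0,0,0,0,0.9]]]' >/dev/null; python3 st.py
python3 - <<'E'
from h import *
for c in("side","wrist"):
    im=ctrl.snapshot(c);u,v=proj(c,[[.511,-.238,.06]])[0].astype(int)
    cv2.imwrite(f"pics/f_{c}.png",cv2.resize(im[max(0,v-75):v+75,u-100:u+100,::-1],None,fx=4,fy=4,interpolation=cv2.INTER_CUBIC));print(c,u,v)
    print(ctrl.look_for("dust_cap",c)[:1],proj(c,[[.5244,-.359,.023]]))
E
```

```text
[ 0.5109 -0.238   0.07  ] q6deg 7.42 toolx yaw 147.58 F [-0.4  3.1  6.4] T [ 0.5    0.072 -0.107] 0.988 w 0.4421933664666723 39.75417940760963
[ 0.511  -0.2374  0.0704] q6deg -32.36 toolx yaw -172.62 F [-0.   5.1  7.2] T [ 0.807  0.043 -0.109] -0.04 w 0.4399017345241806 39.80256737675518
[ 0.511  -0.2374  0.0704] q6deg -32.27 toolx yaw -172.7 F [1.2 4.5 6.5] T [ 0.755  0.007 -0.039] -0.019 w 0.43743312044999344 39.77666337043047
side 250 233
[{'rect': [294.1, 227.6, 320.7, 261.1], 'confidence': 0.9}] [[308.04744423 243.712536  ]]
wrist 280 279
[{'rect': [0.0, 182.8, 122.5, 309.9], 'confidence': 0.83}] [[ 54.90085143 242.68890554]]
```

View pics/f_side.png

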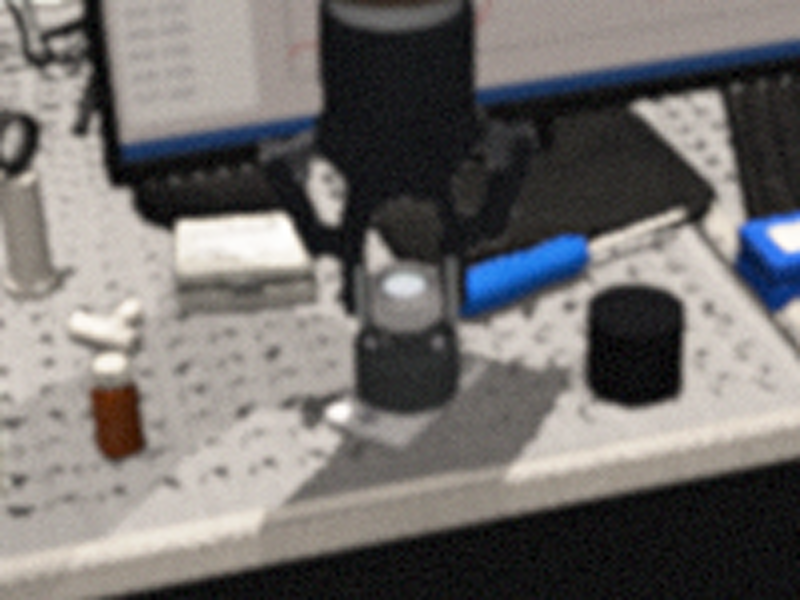

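View pics/f_wrist.png

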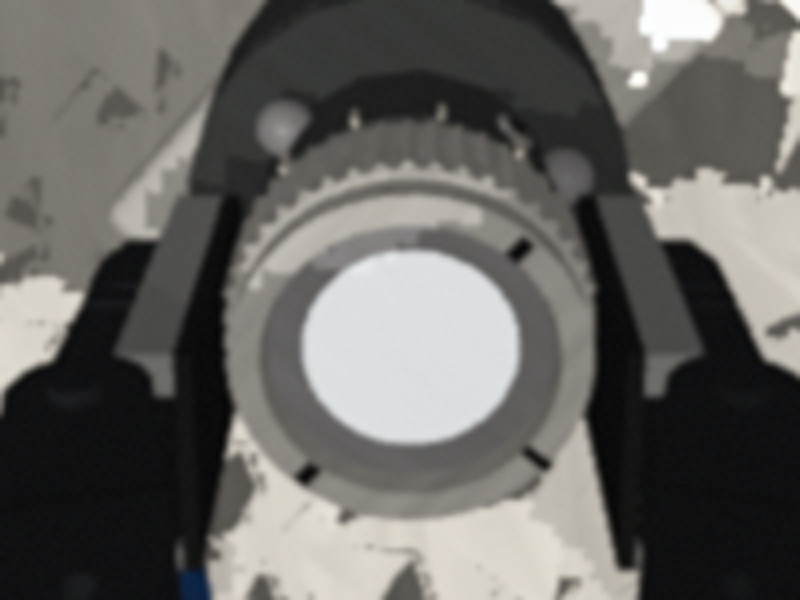

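The side view shows the cap upright on the table at crop (635,345), the fingers on the cell, and the bystanders undisturbed. The wrist view shows cell marks at crop (521,249), (537,458) and (307,473). I check their world angles against the expected head yaw of −32.5° + 90°.

```bash
python3 - <<'E'
from h import *
P=[onz("wrist",(180+a/4,204+b/4),.075)[:2] for a,b in((521,249),(537,458),(307,473))]
c=(P[0]+P[2])/2
for q in([.511,-.238],c):
    print(q,[(np.degrees(np.arctan2(*(p-q)[::-1])).round(1),(np.linalg.norm(p-q)*1e3).round(1)) for p in P])
# collar ticks (long one near the right, crop (512,135))
for a,b in((355,118),(441,110),(512,135)):
    p=onz("wrist",(180+a/4,204+b/4),.054)[:2]-c;print(np.degrees(np.arctan2(p[1],p[0])),np.linalg.norm(p))
E
```

```text
[0.511, -0.238] [(np.float64(147.5), np.float64(17.7)), (np.float64(62.2), np.float64(16.5)), (np.float64(-33.7), np.float64(14.8))]
[ 0.5097  -0.23735] [(np.float64(146.9), np.float64(16.2)), (np.float64(57.2), np.float64(16.6)), (np.float64(-33.1), np.float64(16.2))]
-153.97995763552962 0.018806182494062983
177.13759477388825 0.019023735174775763
152.1104269106309 0.01934715741394591
```

The mark is at 57.2° against 57.5° expected, so the quarter turn is right. Handing in while still gripping the cell.

```bash
python3 -c "from bench import ctrl; print(ctrl.hand_in())"
```

```text
the job is handed in; nothing more can be done
None
```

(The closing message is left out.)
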